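# Fit the buildings on the diorama

### The job

Switch the diorama's isolator off first, then set each building that is here on the foundation of its own length and push it straight down over the two snap hooks until both ends have clicked and it lies fully home. When all of them are on, switch the isolator back on. Do not knock over the dropper bottle or the two paint jars on the mat.

Things in the scene. Friction and masses are not known exactly. Their poses are not given: they have to be found in the camera images.
- goods_shed: Longest model building: dark boards, grey pitched roof. Walls 86 x 42 mm; ridge (along x) 54 mm above origin. On a grey plate 108 (x) x 62 (y) x 5 mm, rim 10 mm beyond the long walls, notch 16 x 4 deep in each end. Origin: centre of plate underside; x lengthways, z up. Grip across walls (y); tips may press the rim. Fits seat_108 only, either way round. May be absent (None).
- waiting_hall: Second longest model building: brick, flat roof. Walls 72 x 42 mm; roof 47 mm above origin, chimney to 58. On a grey plate 94 (x) x 62 (y) x 5 mm, rim 10 mm beyond the long walls, notch 16 x 4 deep in each end. Origin: centre of plate underside; x lengthways, z up. Grip across walls (y); tips may press the rim. Fits seat_94 only, either way round. May be absent (None).
- signal_box: Tallest model building: cream, red-brown pitched roof. Walls 58 x 42 mm; ridge (along x) 71 mm above origin. On a grey plate 80 (x) x 62 (y) x 5 mm, rim 10 mm beyond the long walls, notch 16 x 4 deep in each end. Origin: centre of plate underside; x lengthways, z up. Grip across walls (y); tips may press the rim. Fits seat_80 only, either way round. May be absent (None).
- weigh_hut: Smallest model building: grey boards, dark sloping roof. Walls 44 x 42 mm; roof 43 mm above origin, pipe to 54. On a grey plate 66 (x) x 62 (y) x 5 mm, rim 10 mm beyond the long walls, notch 16 x 4 deep in each end. Origin: centre of plate underside; x lengthways, z up. Grip across walls (y); tips may press the rim. Fits seat_66 only, either way round. May be absent (None).
- seat_108 (a point): Top centre of the goods shed's foundation, a concrete pad 126 x 66 mm on the diorama board, 30 mm above the table. x along the pad, z up. Fully home, the building's origin is here, x axes parallel. A white snap hook, 12 mm wide, stands at each end: stems 101.6 mm apart, barbs reach 3.8 mm inwards, undersides 6.5, tops 15.5 mm above here, sloping on top. Play when home: x 0.8, y 2, z 1.5 mm.
- hook_108_a (a joint): Snap hook at the -x end of seat_108: 0 rad upright (at rest, and again once clicked over the plate), 0.10 to 0.13 rad while the plate pushes it outwards; springs back by itself. Pressing a building past both hooks takes about 7 to 14 N in all.
- hook_108_b (a joint): Snap hook at the +x end of seat_108: 0 rad upright (at rest, and again once clicked over the plate), 0.10 to 0.13 rad while the plate pushes it outwards; springs back by itself. Pressing a building past both hooks takes about 7 to 14 N in all.
- seat_94 (a point): Top centre of the waiting hall's foundation, a concrete pad 112 x 66 mm on the diorama board, 30 mm above the table. x along the pad, z up. Fully home, the building's origin is here, x axes parallel. A white snap hook, 12 mm wide, stands at each end: stems 87.6 mm apart, barbs reach 3.8 mm inwards, undersides 6.5, tops 15.5 mm above here, sloping on top. Play when home: x 0.8, y 2, z 1.5 mm.
- hook_94_a (a joint): Snap hook at the -x end of seat_94: 0 rad upright (at rest, and again once clicked over the plate), 0.10 to 0.13 rad while the plate pushes it outwards; springs back by itself. Pressing a building past both hooks takes about 7 to 14 N in all.
- hook_94_b (a joint): Snap hook at the +x end of seat_94: 0 rad upright (at rest, and again once clicked over the plate), 0.10 to 0.13 rad while the plate pushes it outwards; springs back by itself. Pressing a building past both hooks takes about 7 to 14 N in all.
- seat_80 (a point): Top centre of the signal box's foundation, a concrete pad 98 x 66 mm on the diorama board, 30 mm above the table. x along the pad, z up. Fully home, the building's origin is here, x axes parallel. A white snap hook, 12 mm wide, stands at each end: stems 73.6 mm apart, barbs reach 3.8 mm inwards, undersides 6.5, tops 15.5 mm above here, sloping on top. Play when home: x 0.8, y 2, z 1.5 mm.
- hook_80_a (a joint): Snap hook at the -x end of seat_80: 0 rad upright (at rest, and again once clicked over the plate), 0.10 to 0.13 rad while the plate pushes it outwards; springs back by itself. Pressing a building past both hooks takes about 7 to 14 N in all.
- hook_80_b (a joint): Snap hook at the +x end of seat_80: 0 rad upright (at rest, and again once clicked over the plate), 0.10 to 0.13 rad while the plate pushes it outwards; springs back by itself. Pressing a building past both hooks takes about 7 to 14 N in all.
- seat_66 (a point): Top centre of the weigh hut's foundation, a concrete pad 84 x 66 mm on the diorama board, 30 mm above the table. x along the pad, z up. Fully home, the building's origin is here, x axes parallel. A white snap hook, 12 mm wide, stands at each end: stems 59.6 mm apart, barbs reach 3.8 mm inwards, undersides 6.5, tops 15.5 mm above here, sloping on top. Play when home: x 0.8, y 2, z 1.5 mm.
- hook_66_a (a joint): Snap hook at the -x end of seat_66: 0 rad upright (at rest, and again once clicked over the plate), 0.10 to 0.13 rad while the plate pushes it outwards; springs back by itself. Pressing a building past both hooks takes about 7 to 14 N in all.
- hook_66_b (a joint): Snap hook at the +x end of seat_66: 0 rad upright (at rest, and again once clicked over the plate), 0.10 to 0.13 rad while the plate pushes it outwards; springs back by itself. Pressing a building past both hooks takes about 7 to 14 N in all.
- isolator (a joint): Red bar handle of the rotary isolator feeding the diorama: 0 = on, 1.571 = off, a stop at each; on to off is a quarter turn anticlockwise from above. At off the bar lies along the box's short (x) side, at on along its long (y) side. A detent (peak 0.12 N m) pulls it to the nearer end, so a turn let go after 1.2 rad finishes by itself. Starts at on.
- handle_grip (a point): On the turning axis of the isolator handle, 2 mm below the bar's top, the height for the TCP; turns with the handle: its y axis runs along the bar. Bar 56 (y) x 14 mm (x) (grip across the 14), 26 mm tall, on a round black disc of 50 mm diameter; the bar's top is about 87 mm above the table.
- isolator_box: Grey box 90 (x) x 120 (y) x 50 mm, screwed down face up at the near right of the mat, with the isolator handle in the middle of its top on a yellow disc. Origin: centre of its underside.
- layout: Diorama board, fixed: 320 (x) x 360 (y) x 24 mm, turf and road in a pale wooden frame, rocks up to 52 mm high on its surface along the right-hand (-y) edge. Carries the four foundations. Origin: centre of its underside.
- dropper: Small blue dropper bottle, 28 mm diameter, 58 mm tall, standing on the mat among the buildings. Not part of the job. Origin: centre of its underside.
- jar_a: Paint jar, dark cap, 32 mm diameter, 42 mm tall, on the mat between isolator and board. Not part of the job. Origin: centre of its underside.
- jar_b: Paint jar, white cap, 32 mm diameter, 42 mm tall, at the left of the mat. Not part of the job. Origin: centre of its underside.
Not all that is in view belongs to the job. What is shaped like the signal_box but blue or purple is not meant.

How it is judged (in metres and radians):
On the way, in this order (a step that is already met when the one before it is completed fails the run):
1. the isolator is switched off while every building is still off its foundation (value of joint isolator above 1.42 rad and horizontal distance between goods_shed and seat_108 above 0.05 m and horizontal distance between waiting_hall and seat_94 above 0.05 m and horizontal distance between signal_box and seat_80 above 0.05 m and horizontal distance between weigh_hut and seat_66 above 0.05 m), for 0.3 s.
2. all the buildings that are here are clicked home on their foundations, the isolator still off (value of joint isolator above 1.42 rad and x of goods_shed in the frame of seat_108 between -0.003 and 0.003 m and y of goods_shed in the frame of seat_108 between -0.004 and 0.004 m and z of goods_shed in the frame of seat_108 between -0.0025 and 0.0025 m and angle between the x axis of goods_shed and the x axis of seat_108, either way round below 0.1 rad and angle between each of goods_shed, waiting_hall, signal_box, weigh_hut's own z axis and vertical below 0.05 rad and value of joint each of hook_108_a, hook_108_b, hook_94_a, hook_94_b, hook_80_a, hook_80_b, hook_66_a, hook_66_b below 0.04 rad and x of waiting_hall in the frame of seat_94 between -0.003 and 0.003 m and y of waiting_hall in the frame of seat_94 between -0.004 and 0.004 m and z of waiting_hall in the frame of seat_94 between -0.0025 and 0.0025 m and angle between the x axis of waiting_hall and the x axis of seat_94, either way round below 0.1 rad and x of signal_box in the frame of seat_80 between -0.003 and 0.003 m and y of signal_box in the frame of seat_80 between -0.004 and 0.004 m and z of signal_box in the frame of seat_80 between -0.0025 and 0.0025 m and angle between the x axis of signal_box and the x axis of seat_80, either way round below 0.1 rad and x of weigh_hut in the frame of seat_66 between -0.003 and 0.003 m and y of weigh_hut in the frame of seat_66 between -0.004 and 0.004 m and z of weigh_hut in the frame of seat_66 between -0.0025 and 0.0025 m and angle between the x axis of weigh_hut and the x axis of seat_66, either way round below 0.1 rad), for 0.3 s.
At the end, for the whole second after the job is handed in: Isolator on (under 0.15 rad); every building here on the foundation of its length, either way round: within 3 mm lengthways, 4 mm sideways, 2.5 mm in height, 0.10 rad of parallel, 0.05 rad of upright; all hooks sprung back (under 0.04 rad); at rest (value of joint isolator below 0.15 rad and x of goods_shed in the frame of seat_108 between -0.003 and 0.003 m and y of goods_shed in the frame of seat_108 between -0.004 and 0.004 m and z of goods_shed in the frame of seat_108 between -0.0025 and 0.0025 m and angle between the x axis of goods_shed and the x axis of seat_108, either way round below 0.1 rad and angle between each of goods_shed, waiting_hall, signal_box, weigh_hut's own z axis and vertical below 0.05 rad and value of joint each of hook_108_a, hook_108_b, hook_94_a, hook_94_b, hook_80_a, hook_80_b, hook_66_a, hook_66_b below 0.04 rad and x of waiting_hall in the frame of seat_94 between -0.003 and 0.003 m and y of waiting_hall in the frame of seat_94 between -0.004 and 0.004 m and z of waiting_hall in the frame of seat_94 between -0.0025 and 0.0025 m and angle between the x axis of waiting_hall and the x axis of seat_94, either way round below 0.1 rad and x of signal_box in the frame of seat_80 between -0.003 and 0.003 m and y of signal_box in the frame of seat_80 between -0.004 and 0.004 m and z of signal_box in the frame of seat_80 between -0.0025 and 0.0025 m and angle between the x axis of signal_box and the x axis of seat_80, either way round below 0.1 rad and x of weigh_hut in the frame of seat_66 between -0.003 and 0.003 m and y of weigh_hut in the frame of seat_66 between -0.004 and 0.004 m and z of weigh_hut in the frame of seat_66 between -0.0025 and 0.0025 m and angle between the x axis of weigh_hut and the x axis of seat_66, either way round below 0.1 rad and linear speed of each of goods_shed, waiting_hall, signal_box, weigh_hut below 0.02 m/s); the robot touches nothing.
It fails at once if the dropper bottle is knocked over (angle between dropper's own z axis and vertical above 0.8 rad).
It fails at once if the dark-capped paint jar is knocked over (angle between jar_a's own z axis and vertical above 0.8 rad).
It fails at once if the white-capped paint jar is knocked over (angle between jar_b's own z axis and vertical above 0.8 rad).
Of goods_shed, waiting_hall, signal_box, weigh_hut only 3 to 4 are there at a start; the rules pass over those that are not, and their reading is None.
At some moment in a run one of goods_shed, waiting_hall, signal_box, weigh_hut may be knocked a few centimetres aside while the robot is not near it.
It also fails if it takes over 208 s, if anything falls off the work surface, if the arm or the gripper's body presses on something with over 40 N, if the wrist force passes 120 N, or if a joint passes its speed limit or range.

### The arm

A 6-joint arm with a two-finger parallel gripper is mounted at the origin on the work surface. World frame = base frame: x ahead of the robot, y to its left, z up, the work surface at z = 0. Lengths are in m, angles in degrees, forces in N, time in s.
With the tool pointing down it reaches from about 0.325 to 0.85 m from the base axis. Payload 15.5 kg.
Tool frame: the origin (TCP) lies between the finger pads, 19 mm behind the fingertips; this is the grasp point; y points along the fingers, x is the direction in which the jaws open and shut, and the axes are right-handed (so a half turn about y gives the same grasp; the last joint's range is limited). The gripper opens to 91 mm and grips with 3 to 60 N. Pads are 32 mm wide; open, the fingers measure 118 mm over their backs; the gripper's body (76 mm by 178 mm) begins 60 mm behind the grasp point.
Start: joints at [-68.841, 28.281, 77.091, -0, 74.628, -5.472], TCP at [0.28, -0.559, 0.233] pointing down, gripper open.
Joint ranges: [-166.48, 166.48], [-47.26, 123.95], [12.59, 153.08], [-70.14, 250.14], [6.76, 159.57], [-176.63, 176.63]. Speed limits (degrees/s): [108.29, 108.29, 147.25, 172.46, 172.46, 172.46].

### API

Orientations are given as a 3x3 rotation matrix whose columns are the frame's x, y, z axes.
In Python, from bench import ctrl gives the robot as it stands. The module is installed in compiled form; this text tells all that it offers. Calls block until the motion is done:
- ctrl.goto(position, orientation): joint-space move of the TCP to a pose.
- ctrl.move_l(position, vel=0.15, ori=None, contact_N=None): straight line of the TCP; ori=None keeps the orientation; vel is the mean speed in m/s. With contact_N (N) it stops when the force on the tool has changed by that much, and returns True; else False.
- ctrl.movej(angles): joint-space move.
- ctrl.command_gripper(opening): opening from 0.0 (shut) to 1.0 (fully open); the grip force is fixed at half the most; returns when the fingers have stopped.
- ctrl.sleep(seconds).
- ctrl.ik(position, orientation): joint angles nearest the present ones, or None.
- ctrl.read_camera(name): name is "side" or "top"; returns the picture (480x640x3 uint8, blue, green, red); there is no depth.
- ctrl.camera_params(name): a dict with "fx", "fy", "cx", "cy" (pixels), "pose" (4x4, takes a point from camera to world coordinates). Camera axes: x right, y up, looking along -z (the intrinsics and any distortion apply to the point x, -y, -z); pixel columns grow to the right and rows downward; lengths in m; the calibration is good to about 2 mm. A picture is of the moment at which its call begins. camera_params takes no time and is no camera call.
A pose or a line that the arm cannot do raises ctrl.MotionError and nothing moves.
- ctrl.sign_off(): hands the job in, once; it reports no verdict.
Readings, each from a call of its own:
- ctrl.current_t(): time.
- ctrl.current_q(): joint angles.
- ctrl.current_dq(): joint speeds.
- ctrl.current_effort(): joint torques, N m.
- ctrl.current_tool_pos(): TCP position.
- ctrl.current_eef_rot(): TCP orientation.
- ctrl.current_contact_force(): force on the tool from outside, world axes, zero at the start.
- ctrl.current_wrist_torque(): the same for the moment, N m.
- ctrl.current_grip_width(): opening from 0.0 (shut) to 1.0 (fully open).
Only numpy, scipy, OpenCV 4.12 (cv2) and the standard library are available. Lean on these libraries where they do the work, as an engineer would, in place of code of your own. Each camera call takes 0.05 s, during which the arm holds its last target.

## Working session

There is one attempt and no reset: what is moved stays moved. The work goes in short steps, each a Python script; the robot and the scene stay as the last script left them, time stands still between calls to the robot, and variables do not carry over. Pictures are saved under pics/ and viewed, and the job is handed in when it is done.

```bash
mkdir -p pics; ls; python3 - <<'E'
from bench import ctrl
import cv2,numpy as np
for n in("top","side"):
    im=ctrl.read_camera(n); cv2.imwrite(f"pics/{n}0.png",im)
    p=ctrl.camera_params(n); print(n,{k:(np.round(v,4).tolist()) for k,v in p.items()})
print(ctrl.current_t(),ctrl.current_eef_rot())
E
```

```text
pics
top {'fx': 590.6167, 'fy': 590.6167, 'cx': 333.5205, 'cy': 245.1558, 'pose': [[-0.0883, 0.9747, -0.2052, 0.1898], [-0.9961, -0.0868, 0.0162, 0.0757], [-0.0021, 0.2059, 0.9786, 1.4826], [0.0, 0.0, 0.0, 1.0]]}
side {'fx': 530.4631, 'fy': 530.4631, 'cx': 330.9511, 'cy': 244.256, 'pose': [[-0.8951, 0.2962, -0.3333, 0.0794], [-0.4459, -0.5927, 0.6707, 0.8345], [0.0012, 0.7489, 0.6626, 0.8512], [0.0, 0.0, 0.0, 1.0]]}
0.1 [[ 4.48266750e-01 -4.20284946e-04  8.93899740e-01]
 [-8.93899213e-01  9.71877348e-04  4.48266943e-01]
 [-1.05716076e-03 -9.99999439e-01  5.99679175e-05]]
```

View pics/top0.png

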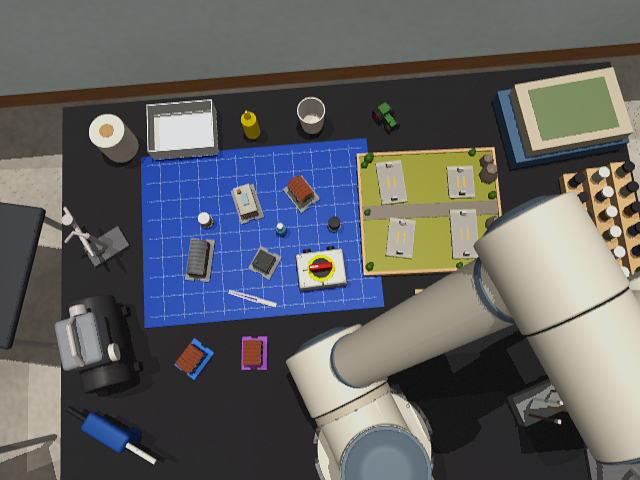

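View pics/side0.png

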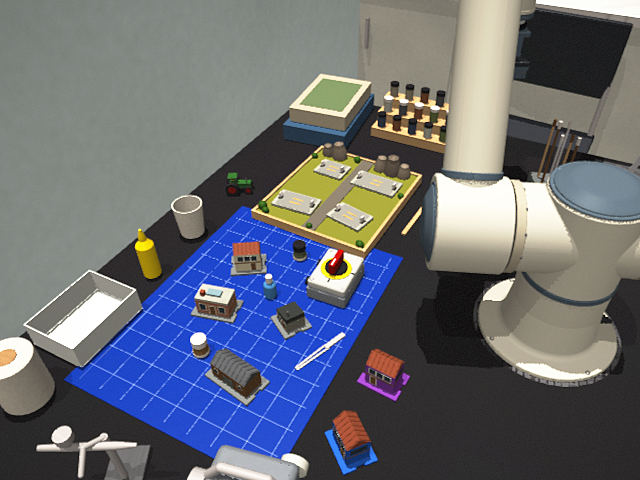

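All four buildings are present. In the top view they are:
- goods_shed: (199,259)
- waiting_hall: (247,202)
- signal_box: (300,192), on a grey plate
- weigh_hut: (265,262)

The signal_box could be confused with the blue-plate decoy at (193,358) and the purple-plate decoy at (254,353). The isolator is at (321,267). The pads are at (391,182), (460,182), (400,238) and (467,233), the last one partly behind the arm. I'll crop closer next.

```bash
cat > h.py <<'E'
import numpy as np,cv2
from bench import ctrl
P={n:ctrl.camera_params(n) for n in("top","side")}
def ray(n,u,v):
    p=P[n];T=np.array(p["pose"]);d=np.array([(u-p["cx"])/p["fx"],-(v-p["cy"])/p["fy"],-1.])
    return T[:3,3],T[:3,:3]@d
def onz(n,u,v,z):
    o,d=ray(n,u,v);return o+d*(z-o[2])/d[2]
def proj(n,X):
    p=P[n];T=np.array(p["pose"]);c=T[:3,:3].T@(np.array(X,float)-T[:3,3])
    return np.array([p["cx"]+p["fx"]*c[0]/-c[2],p["cy"]+p["fy"]*c[1]/c[2]])
def tri(uvt,uvs):
    A=[];b=[]
    for n,(u,v) in(("top",uvt),("side",uvs)):
        o,d=ray(n,u,v);d=d/np.linalg.norm(d);M=np.eye(3)-np.outer(d,d);A.append(M);b.append(M@o)
    return np.linalg.lstsq(np.vstack(A),np.hstack(b),rcond=None)[0]
def crop(im,x0,y0,x1,y1,k):
    return cv2.resize(im[y0:y1,x0:x1],None,fx=k,fy=k,interpolation=cv2.INTER_NEAREST)
def R(th):  # jaw (tool x) axis at angle th in world, tool down
    x=np.array([np.cos(th),np.sin(th),0]);y=np.array([0,0,-1.]);return np.column_stack([x,y,np.cross(x,y)])
E
python3 - <<'E'
from h import *
t=cv2.imread("pics/top0.png");s=cv2.imread("pics/side0.png")
cv2.imwrite("pics/c1.png",crop(t,175,165,350,300,4))
cv2.imwrite("pics/c2.png",crop(t,350,140,510,280,4))
cv2.imwrite("pics/c3.png",crop(s,175,225,375,410,4)[:600])
cv2.imwrite("pics/c4.png",crop(s,245,135,430,255,4))
E
```

```text
(no output)
```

View pics/c1.png

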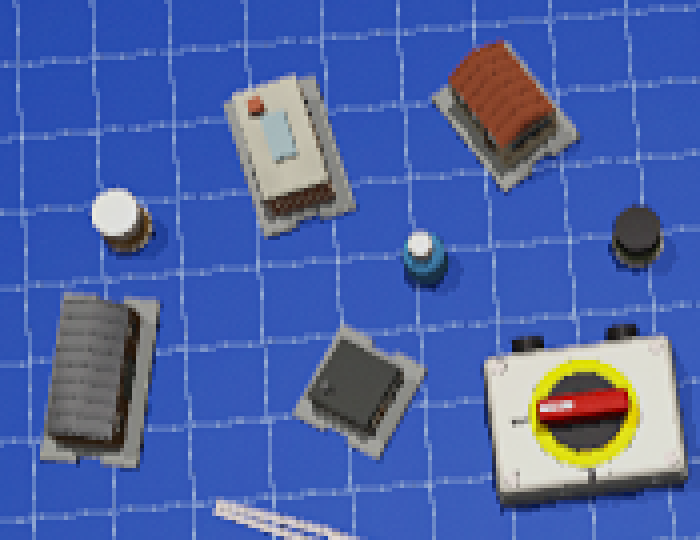

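View pics/c2.png

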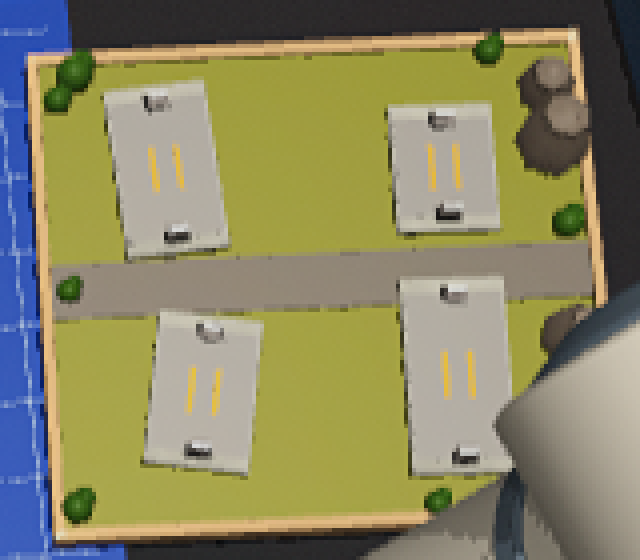

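View pics/c4.png

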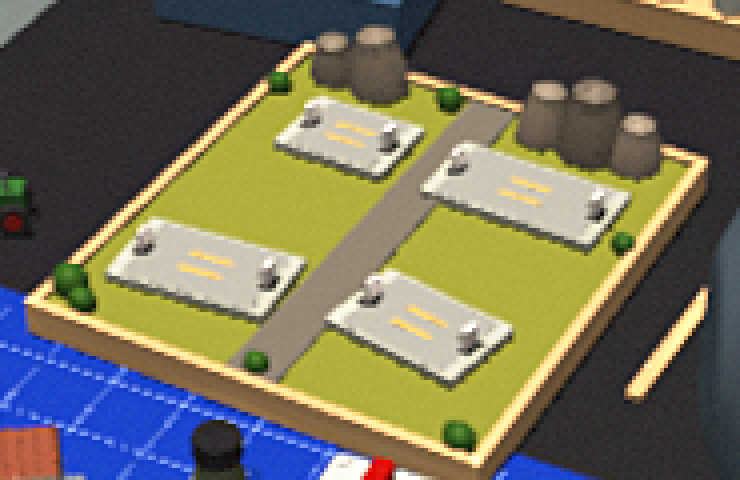

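The crops confirm the pads: seat_94 at top (391,182), seat_66 at (460,182), seat_80 at (400,238) and seat_108 at (467,233), the last partly occluded. The signal_box is the red-roofed one on a grey plate at (300,192). Next I'll measure the pads and the isolator.

```bash
cat > meas.py <<'E'
from h import *
def padrects(n,im,seeds,z=0.030):
    # grey bright low saturation
    hsv=cv2.cvtColor(im,cv2.COLOR_BGR2HSV)
    k=8
    out={}
    for name,(u,v) in seeds.items():
        x0,y0=int(u)-45,int(v)-45
        sub=cv2.resize(im[y0:y0+90,x0:x0+90],None,fx=k,fy=k,interpolation=cv2.INTER_CUBIC)
        h=cv2.cvtColor(sub,cv2.COLOR_BGR2HSV)
        m=((h[...,1]<62)&(h[...,2]>145)).astype(np.uint8)
        m=cv2.morphologyEx(m,cv2.MORPH_CLOSE,np.ones((5*k//2,)*2,np.uint8))
        m=cv2.morphologyEx(m,cv2.MORPH_OPEN,np.ones((3*k,)*2,np.uint8))
        nl,lab,st,ce=cv2.connectedComponentsWithStats(m)
        c=k*45;l=lab[c-40:c+40,c-40:c+40];l=np.bincount(l[l>0]).argmax() if (l>0).any() else 0
        cs,_=cv2.findContours((lab==l).astype(np.uint8),cv2.RETR_EXTERNAL,cv2.CHAIN_APPROX_NONE)
        ct=max(cs,key=cv2.contourArea)[:,0,:].astype(float)
        px=(ct+0.5)/k-0.5+[x0,y0]
        W=np.array([onz(n,a,b,z)[:2] for a,b in px])
        (cx,cy),(w,hh),ang=cv2.minAreaRect((W*1e4).astype(np.float32))
        w/=1e4;hh/=1e4;cx/=1e4;cy/=1e4
        if w<hh: ang+=90;w,hh=hh,w
        ang=(ang+90)%180-90
        out[name]=(cx,cy,ang,w,hh)
        cv2.drawContours(sub,[((px-[x0,y0]+.5)*k).astype(np.int32)],-1,(0,0,255),1)
        out[name+"_img"]=sub
    return out
E
python3 - <<'E'
from meas import *
t=cv2.imread("pics/top0.png");s=cv2.imread("pics/side0.png")
st={"94":(391,182),"66":(460,182),"80":(400,238),"108":(465,233)}
import numpy as np
for n,im in(("top",t),("side",s)):
    seeds={k:(proj(n,onz("top",*v,0.03))) for k,v in st.items()}
    o=padrects(n,im,seeds)
    for k in st: print(n,k,np.round(seeds[k]),np.round(o[k],4))
    cv2.imwrite(f"pics/p_{n}.png",cv2.resize(np.hstack([o[k+"_img"][::2,::2] for k in st])[:, :],(800,200)))
# isolator
for n,im in(("top",t),("side",s)):
    h=cv2.cvtColor(im,cv2.COLOR_BGR2HSV)
    m=(((h[...,0]<8)|(h[...,0]>172))&(h[...,1]>180)&(h[...,2]>90)).astype(np.uint8)
    u,v=proj(n,onz("top",321,267,.087));mm=np.zeros_like(m);mm[int(v)-25:int(v)+25,int(u)-25:int(u)+25]=1;m*=mm
    c=max(cv2.findContours(m,0,2)[0],key=cv2.contourArea)
    print(n,"red",cv2.minAreaRect(c))
    my=((h[...,0]>22)&(h[...,0]<35)&(h[...,1]>180)&(h[...,2]>120)).astype(np.uint8)*mm
    c=cv2.convexHull(np.argwhere(my)[:,::-1].astype(np.int32));e=cv2.fitEllipse(c);print(n,"yel",e, onz(n,*e[0],.051), )
    x0,y0=int(u)-25,int(v)-25
    cv2.imwrite(f"pics/iso_{n}.png",crop(im,x0,y0,x0+50,y0+50,8))
E
python3 -c "
import cv2,numpy as np
cv2.imwrite('pics/iso.png',np.hstack([cv2.imread(f'pics/iso_{n}.png') for n in('top','side')]))"
```

```text
top 94 [391. 182.] [  0.6099  -0.141  -15.2011   0.1793   0.1709]
top 66 [460. 182.] [ 0.6318 -0.2887 -3.1279  0.0848  0.0665]
top 80 [400. 238.] [  0.5393  -0.1139 -38.7071   0.1714   0.1588]
top 108 [465. 233.] [ 0.4968 -0.2766 -4.2505  0.1286  0.0735]
side 94 [297. 200.] [ 0.6045 -0.1025 34.219   0.186   0.1635]
side 66 [333. 168.] [ 0.6332 -0.2833 -2.5914  0.0883  0.0676]
side 80 [350. 215.] [ 0.5349 -0.1746 80.3253  0.285   0.1927]
side 108 [377. 181.] [ 0.5074 -0.2159 86.5244  0.2797  0.1442]
top red ((320.4476318359375, 265.60699462890625), (5.550875663757324, 21.608766555786133), 82.40535736083984)
top yel ((320.6432800292969, 267.70513916015625), (25.796794891357422, 26.788496017456055), 84.11235809326172) [0.43645353 0.08861855 0.051     ]
side red ((334.4931335449219, 260.3150634765625), (7.7794952392578125, 25.159217834472656), 24.443954467773438)
side yel ((341.2835693359375, 254.66287231445312), (34.83613967895508, 53.48942565917969), 31.166635513305664) [0.44566554 0.04556965 0.051     ]
```

View pics/p_top.png

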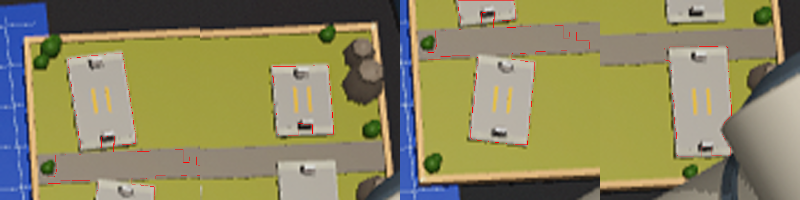

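View pics/p_side.png

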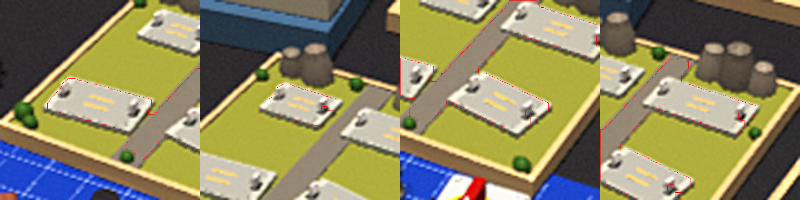

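View pics/iso.png

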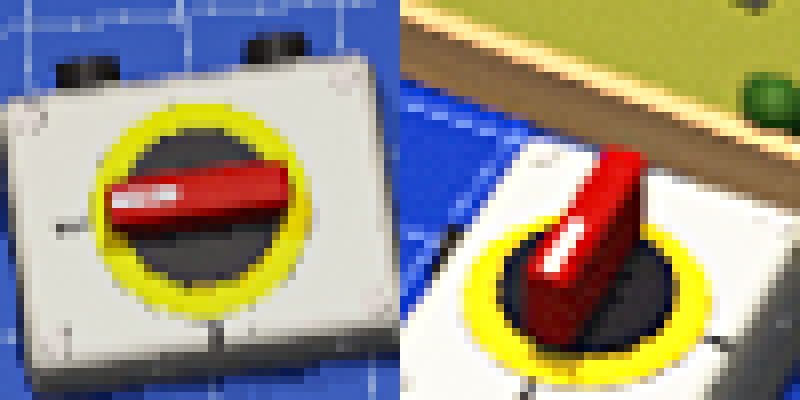

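The top crop shows the bar's top face centred at about pixel (320.1,265.0). Its edges run from (309.1,265.1) to (332,262), and the yellow disc is centred at (320.6,267.7). I'll check both against their known heights, then turn the isolator off.

```bash
python3 - <<'E'
from h import *
c1=onz("top",320.64,267.7,.051);c2=onz("top",320.1,265.0,.087)
f=lambda x,y:onz("top",296+x/8-.5,242+y/8-.5,.087)
a=f(105,185);b=f(288,160);c=f(288,190);d=f(105,214)
print(c1,c2,np.linalg.norm(a-b),np.linalg.norm(a-d), [np.degrees(np.arctan2((p-q)[1],(p-q)[0])) for p,q in((a,b),(d,c))])
# box long edges
e=onz("top",296+0/8,242+102/8,.05);g=onz("top",296+350/8,242+52/8,.05);print(np.degrees(np.arctan2((e-g)[1],(e-g)[0])))
bar=np.radians(92)
for th in (bar-np.pi/2,bar+np.pi/2):
    for dth in(0,np.pi/2):
        q=ctrl.ik([c1[0],c1[1],.085],R(th+dth));print(np.degrees(th+dth),None if q is None else np.round(q,1))
E
```

```text
[0.436467  0.0886255 0.051    ] [0.43691882 0.08904144 0.087     ] 0.055379742892065514 0.008812078475614566 [np.float64(92.81634207334653), np.float64(92.49474899893607)]
93.20464333451628
2.0000000000000027 [  3.8  27.6 111.1  -0.   41.3   1.8]
92.0 [  3.8  27.6 111.1  -0.   41.3 -88.2]
182.0 None
272.0 [  3.8  27.6 111.1  -0.   41.3  91.8]
```

```bash
python3 - <<'E'
from h import *
p=np.array([.4366,.0888]);th=np.radians(2.8)
t0=ctrl.current_t()
ctrl.goto([*p,.20],R(th));print(ctrl.current_t()-t0)
ctrl.command_gripper(0.5)
hit=ctrl.move_l([*p,.0855],vel=.1,contact_N=8);print(hit,ctrl.current_tool_pos())
if not hit:
    ctrl.command_gripper(0.0);print("grip",ctrl.current_grip_width()*91,ctrl.current_contact_force(),ctrl.current_wrist_torque())
    for k in (30,60,88):
        ctrl.goto([*p,.0855],R(th+np.radians(k)));print(k,ctrl.current_contact_force().round(1) if hasattr(ctrl.current_contact_force(),'round') else ctrl.current_contact_force(),ctrl.current_wrist_torque())
    ctrl.command_gripper(0.5)
    ctrl.move_l([*p,.2],vel=.15)
print(ctrl.current_t())
cv2.imwrite("pics/top1.png",ctrl.read_camera("top"));cv2.imwrite("pics/side1.png",ctrl.read_camera("side"))
E
```

```text
2.375
False [0.43686963 0.08882273 0.08589409]
grip 13.424861354049607 [ 5.81080392  1.65931233 -0.44924171] [ 0.13830775 -0.81542888 -0.11297179]
30 [ 7.2  1.8 -1.8] [ 0.36832319 -0.91538757 -0.06484111]
60 [ 7.2  3.6 -2.7] [ 0.73474365 -0.91398707  0.03682521]
88 [ 6.9  5.1 -2.9] [ 1.17948362 -1.03693133  0.09546848]
8.4833
```

View pics/top1.png

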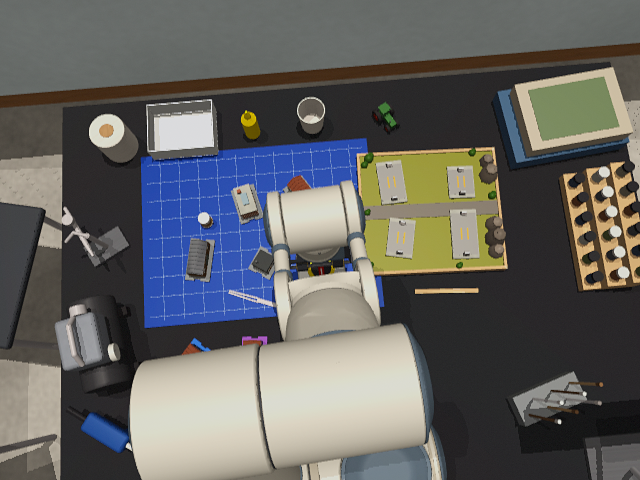

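View pics/side1.png

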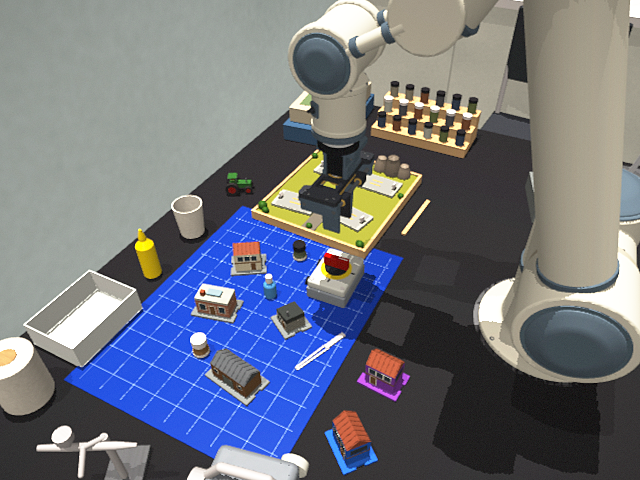

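The side view shows the bar at (337,262) lying across the box's short side, so the isolator is off. In this top view all four pads are unobstructed. I'll measure the pads and the plate corners next.

```bash
sed -i 's/(h\[...,2\]>145)/(h[...,2]>VT)/; s/def padrects(n,im,seeds,z=0.030)/def padrects(n,im,seeds,z=0.030,VT=165)/' meas.py
python3 - <<'E'
from meas import *
t=cv2.imread("pics/top1.png");s=cv2.imread("pics/side0.png")
for u,v in((391,170),(391,182+30),(372,172),(420,210),(465,240),(480,209)): print((u,v),t[v,u],end=' ')
print()
st={"94":(391,182),"66":(460,182),"80":(400,238),"108":(465,233)}
for n,im in(("top",t),("side",s)):
    seeds={k:(proj(n,onz("top",*v,0.03))) for k,v in st.items()}
    o=padrects(n,im,seeds)
    for k in st: print(n,k,np.round(o[k],4))
    cv2.imwrite(f"pics/p2_{n}.png",cv2.resize(np.hstack([o[k+"_img"][::2,::2] for k in st])[:, :],(800,200)))
t0=cv2.imread("pics/top0.png")
def cc(im,u,v,w=20,h=20):
    sub=im[v-h:v+h,u-w:u+w];return cv2.resize(sub,None,fx=10,fy=10,interpolation=cv2.INTER_CUBIC)
a=[cc(t0,u,v) for u,v in((199,259),(247,202),(302,192),(265,262))]
im=np.vstack([np.hstack(a[:2]),np.hstack(a[2:])])
im=im[:]
for i in range(0,800,50): 
    cv2.line(im,(i,0),(i,799),(255,255,0) if i%100==0 else (90,90,0),1);cv2.line(im,(0,i),(799,i),(255,255,0) if i%100==0 else (90,90,0),1)
cv2.imwrite("pics/b_a.png",im[:400]);cv2.imwrite("pics/b_b.png",im[400:])
E
```

```text
(391, 170) [160 170 175] (391, 212) [121 135 146] (372, 172) [ 63 156 159] (420, 210) [117 133 144] (465, 240) [162 171 177] (480, 209) [114 129 139] 
top 94 [ 0.6474 -0.1109  2.1347  0.1121  0.0659]
top 66 [ 0.6321 -0.2891 -3.3208  0.0838  0.0654]
top 80 [  0.4996  -0.1189 -11.5721   0.0986   0.0658]
top 108 [ 0.4961 -0.2801 -3.6169  0.1253  0.0657]
side 94 [ 0.6475 -0.1062  2.9424  0.1143  0.0679]
side 66 [ 0.6334 -0.2835 -2.9231  0.0882  0.0668]
side 80 [  0.5018  -0.1144 -12.0801   0.1044   0.0669]
side 108 [ 0.4975 -0.2754 -4.4911  0.1306  0.0702]
```

View pics/p2_top.png

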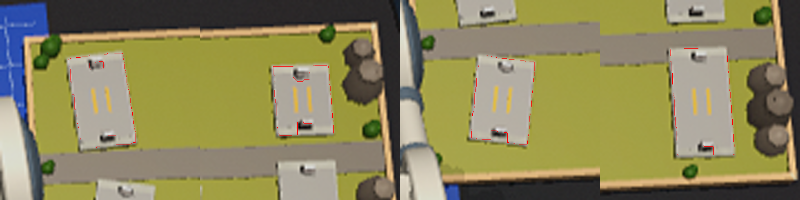

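View pics/b_a.png

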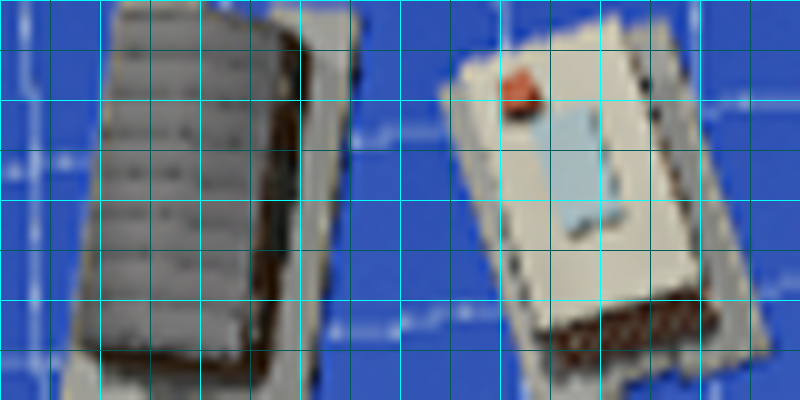

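View pics/b_b.png

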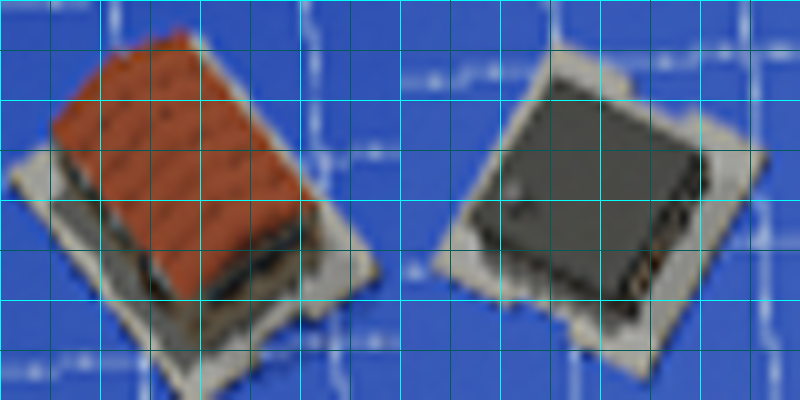

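In the top view the pads come out at the right sizes. The side view is 3–5 mm off in y because it catches the pads' side faces and has its own calibration bias, so I'll settle that with contact-based checks. Next come wider crops to get all the plate corners.

```bash
python3 - <<'E'
from h import *
t0=cv2.imread("pics/top0.png")
def cc(im,u,v,r=25,k=8):
    sub=cv2.resize(im[v-r:v+r,u-r:u+r],None,fx=k,fy=k,interpolation=cv2.INTER_CUBIC)
    for i in range(0,2*r*k,40):
        c=(255,255,0) if i%200==0 else (100,100,0)
        cv2.line(sub,(i,0),(i,999),c,1);cv2.line(sub,(0,i),(999,i),c,1)
    return sub
cv2.imwrite("pics/b_c.png",np.hstack([cc(t0,199,259),cc(t0,247,202)]))
cv2.imwrite("pics/b_d.png",np.hstack([cc(t0,302,192),cc(t0,265,262)]))
E
```

```text
(no output)
```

View pics/b_c.png

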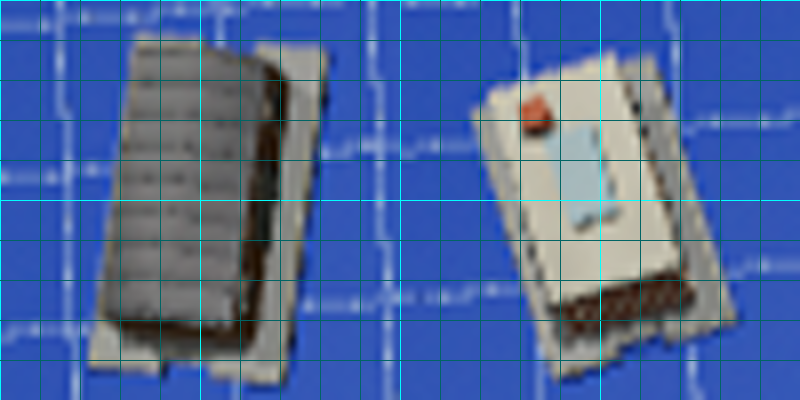

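View pics/b_d.png

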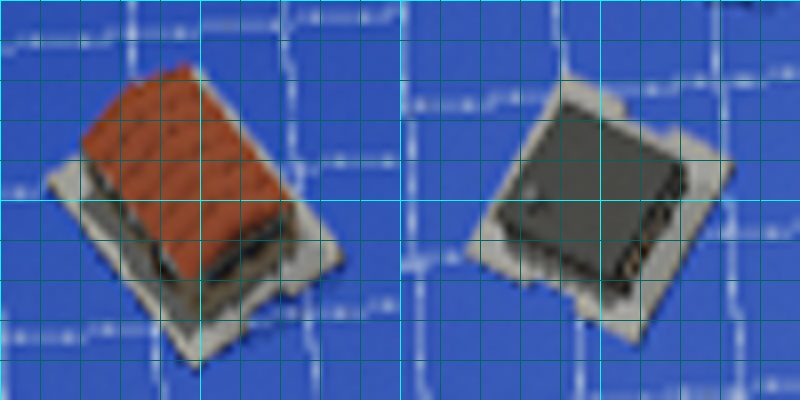

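```bash
cat > fit.py <<'E'
from h import *
DIM={"goods":(.108,.062),"hall":(.094,.062),"signal":(.080,.062),"hut":(.066,.062)}
def fitrect(W,idx,dim):
    """W world corner points; idx signs of model corners; returns centre, angle(deg of x axis), resid mm"""
    M=np.array([(a*dim[0]/2,b*dim[1]/2) for a,b in idx]);W=np.array(W)[:,:2]
    mc,wc=M.mean(0),W.mean(0);H=(M-mc).T@(W-wc)
    th=np.arctan2(H[0,1]-H[1,0],H[0,0]+H[1,1]);r=np.array([[np.cos(th),-np.sin(th)],[np.sin(th),np.cos(th)]])
    c=wc-r@mc;res=W-(M@r.T+c)
    return c,np.degrees(th),np.round(1e3*res,1)
def cpx(c,u,v,r=25,k=8): return (c[0]+.5)/k-.5+u-r,(c[1]+.5)/k-.5+v-r
E
python3 - <<'E'
from fit import *
D={"goods":((199,259),[((328,45),(1,-1)),((282,384),(-1,-1)),((88,364),(-1,1))]),
"hall":((247,202),[((72,110),(1,1)),((157,380),(-1,1)),((337,320),(-1,-1)),((253,55),(1,-1))]),
"signal":((302,192),[((46,180),(1,1)),((195,367),(-1,1)),((344,256),(-1,-1))]),
"hut":((265,262),[((163,75),(1,1)),((335,163),(1,-1)),((238,342),(-1,-1)),((67,248),(-1,1))])}
for n,(uv,pts) in D.items():
    W=[onz("top",*cpx(c,*uv),.006) for c,_ in pts]
    L=[np.linalg.norm(W[i]-W[i+1]) for i in range(len(W)-1)]
    for alt in ((0,) if n!="hut" else (0,1)):
        idx=[s for _,s in pts]
        if alt: idx=[(-b,a) for a,b in idx]
        c,a,r=fitrect(W,idx,DIM[n]);print(n,c.round(4),round(a,1),r.tolist(),np.round(L,4))
for n,uv in(("dropper",(281,229)),("jarb",(205,221)),("jara",(334,225))): print(n,onz("top",*uv,.0).round(3))
E
```

```text
goods [0.4934 0.3938] -10.2 [[1.0, -0.2], [-0.9, 0.2], [-0.1, -0.0]] [0.1099 0.0619]
hall [0.6294 0.2648] 13.4 [[0.9, -0.1], [-0.6, -0.8], [-0.2, 0.5], [-0.0, 0.3]] [0.0956 0.0608 0.0942]
signal [0.6432 0.1236] 32.6 [[0.0, -0.1], [0.3, -0.5], [-0.3, 0.6]] [0.08   0.0607]
hut [0.4705 0.2295] -32.7 [[-0.9, 1.0], [-0.8, 0.5], [0.1, -0.7], [1.5, -0.8]] [0.0624 0.0646 0.0626]
hut [0.4705 0.2295] -122.7 [[-0.3, -1.7], [2.0, 1.1], [-0.5, 2.1], [-1.3, -1.4]] [0.0624 0.0646 0.0626]
dropper [0.555 0.182 0.   ]
jarb [0.594 0.377 0.   ]
jara [0.554 0.045 0.   ]
```

Corner residuals are within about 1.5 mm and the sizes match. To tie the cameras to the robot frame, I'll squeeze the hall, which centres it across the jaws (roughly y), open, move clear and look again.

```bash
python3 - <<'E'
from h import *
p=np.array([.6294,.2648]);a=13.4
best=None
for s in(90,-90):
    q=ctrl.ik([*p,.0265],R(np.radians(a+s)));print(s,None if q is None else np.round(q,1))
s=-90 if abs((ctrl.ik([*p,.0265],R(np.radians(a-90))) or [999]*6)[5])<100 else 90
th=np.radians(a+s)
ctrl.goto([*p,.16],R(th));ctrl.command_gripper(0.78)
f0=np.array(ctrl.current_contact_force())
hit=ctrl.move_l([*p,.0265],vel=.1,contact_N=6);print("hit",hit,ctrl.current_tool_pos())
ctrl.command_gripper(0.0);print("w",ctrl.current_grip_width()*91,np.array(ctrl.current_contact_force())-f0,ctrl.current_tool_pos(),ctrl.current_eef_rot()[0])
cv2.imwrite("pics/side2.png",ctrl.read_camera("side"))
ctrl.command_gripper(0.78)
ctrl.move_l([*p,.16],vel=.15)
ctrl.goto([.40,-.40,.25],R(np.radians(-45)))
cv2.imwrite("pics/top3.png",ctrl.read_camera("top"));cv2.imwrite("pics/side3.png",ctrl.read_camera("side"))
print(ctrl.current_t())
def cc(im,u,v,r=25,k=8):
    sub=cv2.resize(im[v-r:v+r,u-r:u+r],None,fx=k,fy=k,interpolation=cv2.INTER_CUBIC)
    for i in range(0,2*r*k,40):
        c=(255,255,0) if i%200==0 else (100,100,0)
        cv2.line(sub,(i,0),(i,999),c,1);cv2.line(sub,(0,i),(999,i),c,1)
    return sub
t=cv2.imread("pics/top3.png");s=cv2.imread("pics/side3.png")
u,v=np.round(proj("side",[*p,.01])).astype(int);print(u,v)
cv2.imwrite("pics/b_e.png",np.hstack([cc(t,247,202),cc(s,u,v)]))
E
```

```text
90 [ 17.8  45.7  78.3  -0.   56.  -85.6]
-90 [17.8 45.7 78.3 -0.  56.  94.4]Traceback (most recent call last):
  File "<stdin>", line 6, in <module>
ValueError: The truth value of an array with more than one element is ambiguous. Use a.any() or a.all()
```

```bash
cat >> h.py <<'E'
def cc(im,u,v,r=25,k=8):
    u,v=int(round(u)),int(round(v))
    sub=cv2.resize(im[v-r:v+r,u-r:u+r],None,fx=k,fy=k,interpolation=cv2.INTER_CUBIC)
    for i in range(0,2*r*k,40):
        c=(255,255,0) if i%200==0 else (100,100,0)
        cv2.line(sub,(i,0),(i,999),c,1);cv2.line(sub,(0,i),(999,i),c,1)
    return sub
def CF(): return np.array(ctrl.current_contact_force())
def TP(): return np.array(ctrl.current_tool_pos())
E
python3 - <<'E'
from h import *
p=np.array([.6294,.2648]);a=13.4
th=np.radians(a+90)
ctrl.goto([*p,.16],R(th));ctrl.command_gripper(0.78)
f0=CF()
hit=ctrl.move_l([*p,.0265],vel=.1,contact_N=6);print("hit",hit,TP(),CF()-f0)
ctrl.command_gripper(0.0);print("w",ctrl.current_grip_width()*91,CF()-f0,TP(),np.array(ctrl.current_eef_rot())[:,0])
cv2.imwrite("pics/side2.png",ctrl.read_camera("side"))
ctrl.command_gripper(0.78)
ctrl.move_l([*p,.16],vel=.15)
ctrl.goto([.40,-.40,.25],R(np.radians(-45)))
cv2.imwrite("pics/top3.png",ctrl.read_camera("top"));cv2.imwrite("pics/side3.png",ctrl.read_camera("side"))
print(ctrl.current_t())
t=cv2.imread("pics/top3.png");s=cv2.imread("pics/side3.png")
u,v=np.round(proj("side",[*p,.01])).astype(int);print(u,v)
cv2.imwrite("pics/b_e.png",np.hstack([cc(t,247,202),cc(s,u,v)]))
E
```

```text
hit False [0.62979593 0.26493424 0.02717783] [-0.48160805  1.47966589  0.22341229]
w 41.81979398510665 [0.16181579 1.54814194 6.98788034] [0.62984836 0.2650049  0.0271259 ] [-2.31778644e-01  9.72768544e-01  1.41963179e-04]
16.5667
218 305
```

View pics/b_e.png

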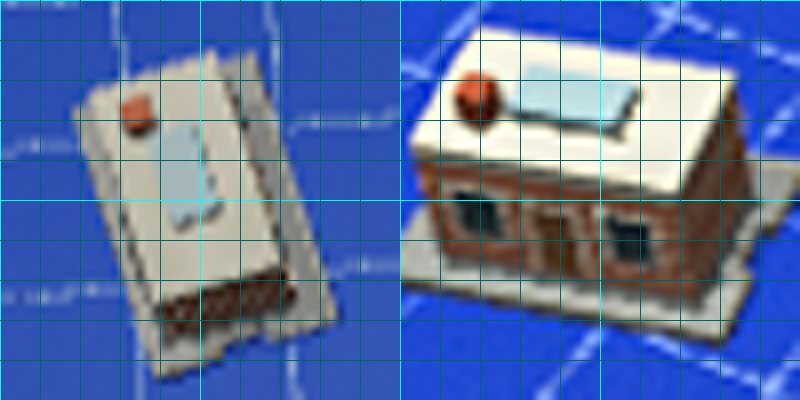

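View pics/top3.png

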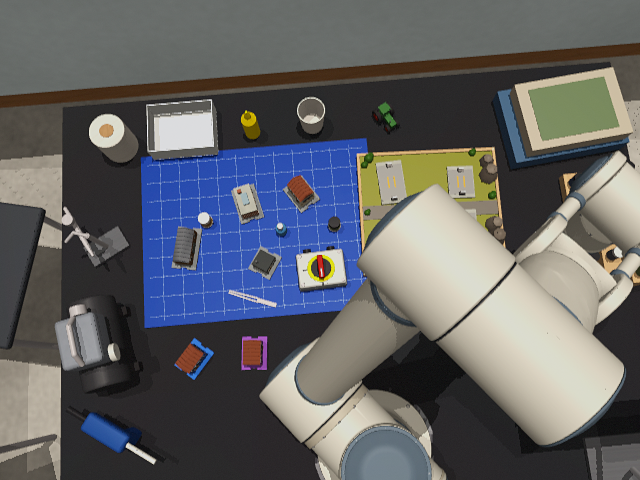

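View pics/side2.png

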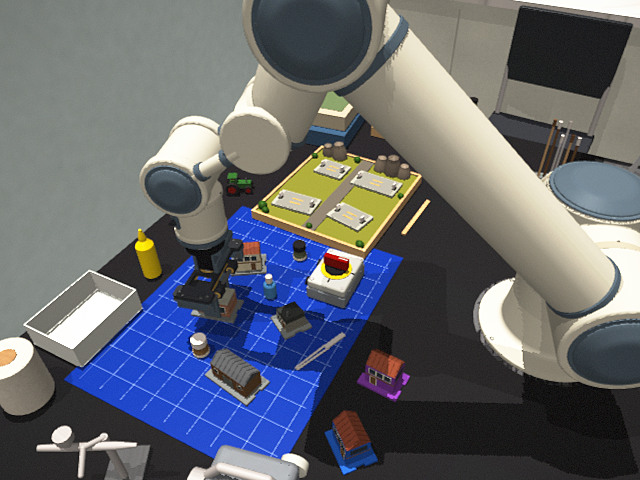

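The shed has been knocked to about top (186,248), close to jar_b. The squeeze left the hall's corner pixels unchanged, and the TCP matched the camera centre within 0.5 mm, so the top camera is good in y. I'll pick up the hall and hover it over seat_94.

```bash
cat >> h.py <<'E'
def pick(p,a,z=.0265,lift=.19):
    th=np.radians(a+90)
    ctrl.goto([*p,.16],R(th));ctrl.command_gripper(0.78);f0=CF()
    hit=ctrl.move_l([*p,z],vel=.1,contact_N=6);print("hit",hit,TP(),(CF()-f0).round(1))
    if hit: return False
    ctrl.command_gripper(0.0);w=ctrl.current_grip_width()*91;print("w",w,TP())
    ctrl.move_l([*p,lift],vel=.15);print("after lift w",ctrl.current_grip_width()*91,(CF()-f0).round(1))
    return abs(w-42)<3
def hover(s,a,z=.0765):
    th=np.radians(a+90)
    ctrl.goto([*s,.19],R(th));ctrl.move_l([*s,z],vel=.12);print("hover",TP(),CF().round(1))
E
python3 - <<'E'
from h import *
ok=pick([.6294,.2648],13.4);print(ok)
if ok:
    s=[.6474,-.1109];hover(s,2.1)
    t=ctrl.read_camera("top");sd=ctrl.read_camera("side");print(ctrl.current_t())
    cv2.imwrite("pics/top4.png",t);cv2.imwrite("pics/side4.png",sd)
    cv2.imwrite("pics/h4.png",np.hstack([cc(t,*proj("top",[*s,.04])),cc(sd,*proj("side",[*s,.04]))]))
E
```

```text
hit False [0.62977182 0.26494189 0.02715419] [ 0.4  0.8 -0.4]
w 41.871606386093376 [0.62987891 0.2649535  0.02712297]
after lift w 41.25683225858089 [ 0.8  0.7 -1.7]
True
hover [ 0.6479196  -0.11097654  0.07727767] [ 0.1 -0.7 -0.5]
25.175
```

View pics/h4.png

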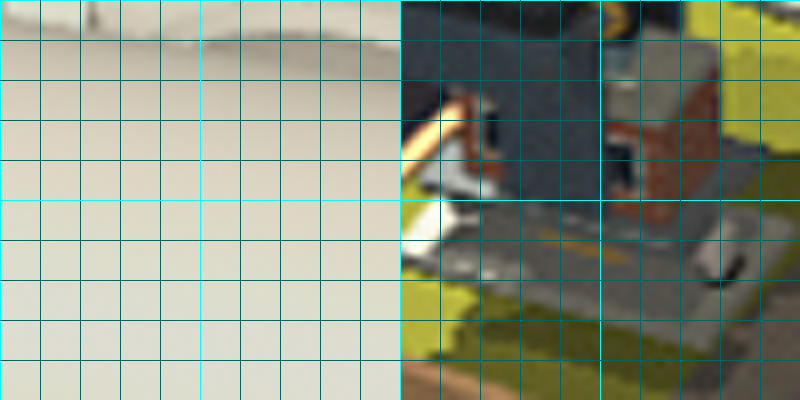

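View pics/side4.png

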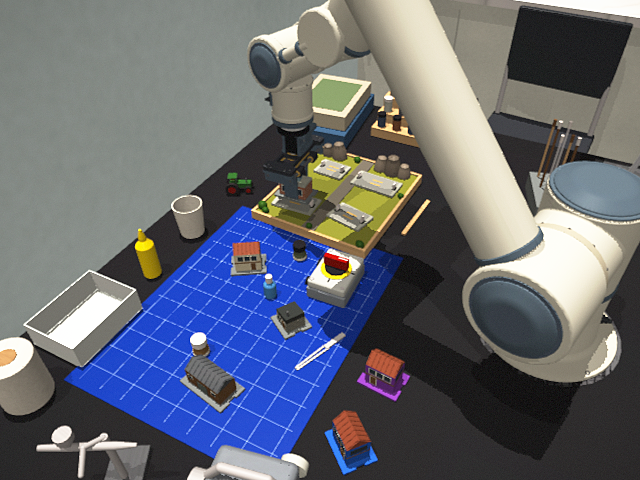

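View pics/top4.png

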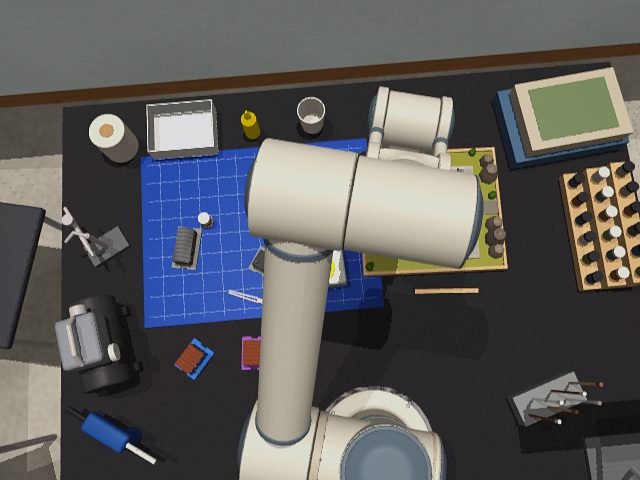

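The top view is blocked by the arm. The side view shows the hall hovering over its pad, with the -x hook at crop (325,255) inside the notch region. I'll press down in small logged steps.

```bash
cat >> h.py <<'E'
def press(s,z0,z1,lim=30,step=.003,vel=.03):
    f0=CF();z=z0
    while z>z1+1e-6:
        z=max(z-step,z1);hit=ctrl.move_l([*s,z],vel=vel,contact_N=lim);f=CF()-f0
        print("%.4f"%z,hit,TP().round(4),f.round(1),np.array(ctrl.current_wrist_torque()).round(2))
        if hit or f[2]>lim: return True
    return False
E
python3 - <<'E'
from h import *
s=[.6474,-.1109]
press(s,.0765,.0535)
print(ctrl.current_t())
sd=ctrl.read_camera("side");cv2.imwrite("pics/h5.png",cc(sd,*proj("side",[*s,.04]),r=30,k=10))
E
```

```text
0.0735 False [ 0.6473 -0.1109  0.0735] [-0.5  0.9  0.4] [ 0.09 -0.11 -0.03]
0.0705 False [ 0.6473 -0.1109  0.0702] [-0.1 -0.6  0.8] [ 0.09 -0.16 -0.04]
0.0675 False [ 0.6475 -0.1109  0.0673] [ 0.6  1.2 -0.6] [ 0.12 -0.28 -0.04]
0.0645 False [ 0.6474 -0.111   0.0644] [ 0.4 -0.4  0.8] [-0.04 -0.27 -0.03]
0.0615 False [ 0.6472 -0.1109  0.0611] [ 1.2 -0.6 -3. ] [-0.07 -0.43  0.01]
0.0585 False [ 0.6473 -0.1109  0.0583] [ 0.9 -1.7 -2.1] [-0.12 -0.37 -0.04]
0.0555 False [ 0.6471 -0.1108  0.0552] [-1.2  0.5 -0.1] [ 0.14 -0.29 -0.01]
0.0535 False [ 0.6474 -0.1109  0.054 ] [-3.3  0.1  9.3] [ 0.28  0.27 -0.02]
27.175
```

View pics/h5.png

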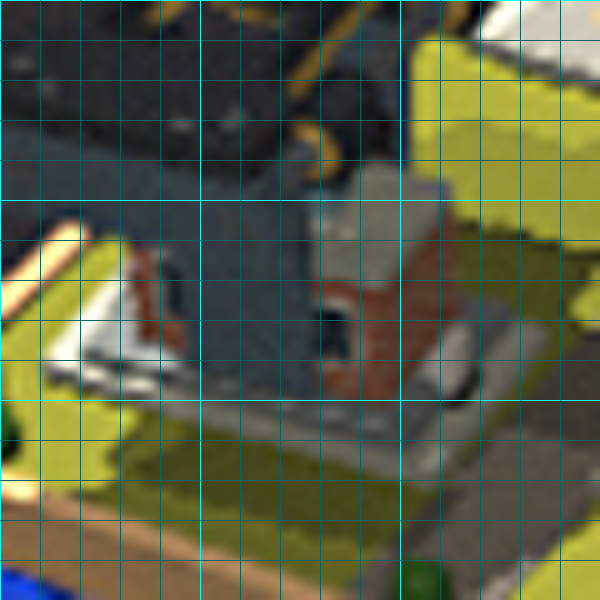

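```bash
python3 - <<'E'
from h import *
s=[.6474,-.1109]
press(s,.0535,.0495,lim=32,step=.001,vel=.02)
print(ctrl.current_t(), ctrl.current_grip_width()*91)
sd=ctrl.read_camera("side");cv2.imwrite("pics/h6.png",cc(sd,*proj("side",[*s,.04]),r=30,k=10))
E
```

```text
0.0525 False [ 0.6475 -0.1109  0.054 ] [-4.4  0.5 15.8] [0.58 1.27 0.03]
0.0515 False [ 0.6475 -0.1109  0.054 ] [-9.4  1.  32.2] [0.91 2.15 0.02]
27.725 41.58019644443505
```

View pics/h6.png

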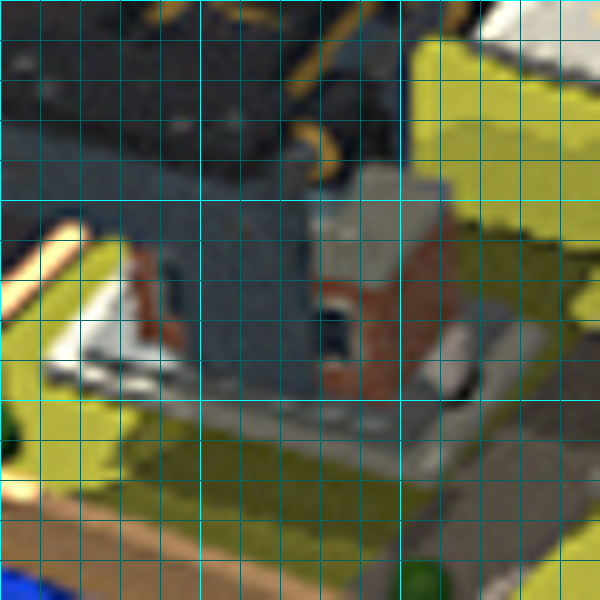

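The TCP stays at z=0.054 under 32 N. The fingertips then sit at 35 mm, which is the rim height when the plate is home. I'll release, park and look.

```bash
cat >> h.py <<'E'
def release(s,z):
    ctrl.move_l([*s,z],vel=.03);ctrl.command_gripper(0.68);ctrl.move_l([*s,.19],vel=.15)
def park(tag,look=()):
    ctrl.movej([-68.841,28.281,77.091,0,74.628,-5.472])
    t=ctrl.read_camera("top");s=ctrl.read_camera("side");cv2.imwrite(f"pics/top{tag}.png",t);cv2.imwrite(f"pics/side{tag}.png",s)
    print("t",ctrl.current_t());return t,s
E
python3 - <<'E'
from h import *
s=[.6474,-.1109]
release(s,.0545)
t,sd=park(7)
cv2.imwrite("pics/h7.png",np.hstack([cc(t,*proj("top",[*s,.05])),cc(sd,*proj("side",[*s,.05]))]))
cv2.imwrite("pics/h7b.png",np.hstack([cc(t,302,192),cc(t,188,250)]))
E
```

```text
t 31.7667
```

View pics/h7.png

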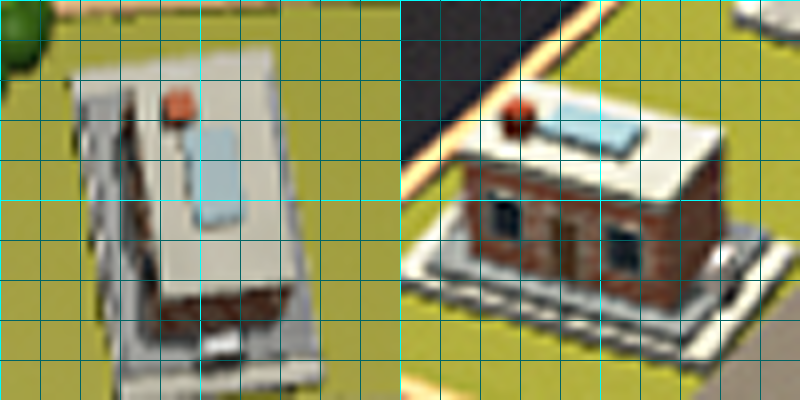

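View pics/h7b.png

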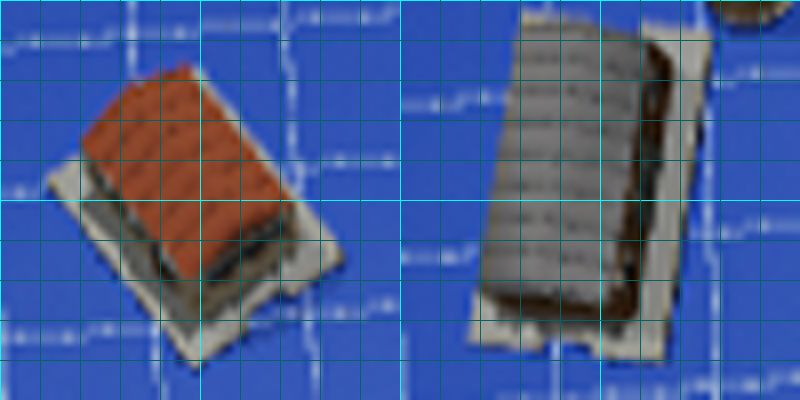

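View pics/side7.png

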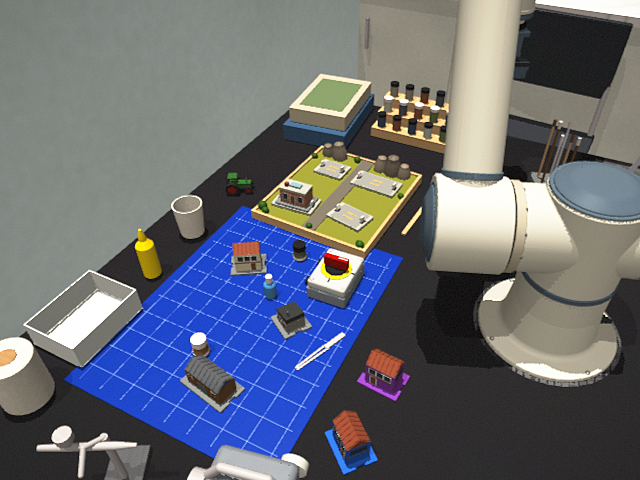

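The hall looks home: in the top crop the -x hook at (222,345) stands clear over the plate, and the plate lies flat on its pad in the side crop. The signal_box at (300,192) hasn't moved, so I'll do that next.

```bash
cat >> h.py <<'E'
def place(p,a,s,b):
    if not pick(p,a): return False
    hover(s,b)
    if press(s,.0765,.0555,lim=22): print("EARLY STOP");return False
    press(s,.0555,.0495,lim=30,step=.001,vel=.02)
    z=TP()[2]
    if abs(z-.054)<.0012: release(s,.0545);return True
    print("NOT HOME?",z);return False
E
python3 - <<'E'
from h import *
print(place([.6432,.1236],32.6,[.4996,-.1189],-11.6),ctrl.current_t())
E
```

```text
hit False [0.64359757 0.1236488  0.02713792] [-0.  -2.  -0.9]
w 41.43207901798447 [0.64356426 0.12374189 0.02709415]
after lift w 42.05812106092259 [-0.2 -1.4 -0.8]
hover [ 0.50002646 -0.11894367  0.07701191] [-0.7  0.4 -0.8]
0.0735 False [ 0.4997 -0.1189  0.0737] [ 0.6 -0.6  1.1] [ 0.14 -0.19 -0.01]
0.0705 False [ 0.4995 -0.1189  0.0704] [ 0.9  0.4 -0.3] [ 0.11 -0.14  0.02]
0.0675 False [ 0.4995 -0.1189  0.0673] [-0.5  0.1  0.3] [ 0.1  -0.14 -0.01]
0.0645 False [ 0.4995 -0.1189  0.0644] [ 0.8 -0.8  0.1] [-0.07 -0.16 -0.02]
0.0615 False [ 0.4994 -0.1188  0.0613] [ 2.   0.2 -2.3] [ 0.02 -0.2   0.  ]
0.0585 False [ 0.4995 -0.1189  0.0583] [ 0.6 -1.8 -2.7] [ 0.06 -0.17  0.01]
0.0555 False [ 0.4995 -0.1188  0.0553] [ 1.3 -1.3  0.6] [ 0.04 -0.11  0.03]
0.0545 False [ 0.4996 -0.1189  0.0545] [-0.9  0.4 -0. ] [ 0.05 -0.14 -0.04]
0.0535 False [ 0.4997 -0.1189  0.054 ] [-3.5  1.7 13.6] [ 0.28  0.35 -0.04]
0.0525 False [ 0.4997 -0.1189  0.054 ] [-9.2  3.9 38.1] [ 0.69  1.48 -0.  ]
True 44.6583
```

```bash
python3 - <<'E'
from fit import *
t,s=park(8)
uv=(188,250)
pts=[((122,10),(1,1)),((313,30),(1,-1)),((264,362),(-1,-1)),((70,340),(-1,1))]
W=[onz("top",*cpx(c,*uv),.006) for c,_ in pts]
print(fitrect(W,[i for _,i in pts],DIM["goods"]),[np.linalg.norm(W[i]-W[i-1]).round(4) for i in range(4)])
print(np.round([onz("top",205,218,.042)],3))
cv2.imwrite("pics/h8.png",np.hstack([cc(t,*uv),cc(s,*proj("side",[.4996,-.1189,.055]))]))
cv2.imwrite("pics/h8b.png",np.hstack([cc(t,*proj("top",[.4996,-.1189,.055])),cc(t,265,262)]))
E
```

```text
t 46.55
(array([0.52643074, 0.42564715]), np.float64(-10.857943296186335), array([[ 0.4,  0.2],
       [ 0. ,  0.1],
       [-0.7, -0.2],
       [ 0.2, -0.1]])) [np.float64(0.1082), np.float64(0.0621), np.float64(0.1086), np.float64(0.0623)]
[[0.59  0.368 0.042]]
```

View pics/h8.png

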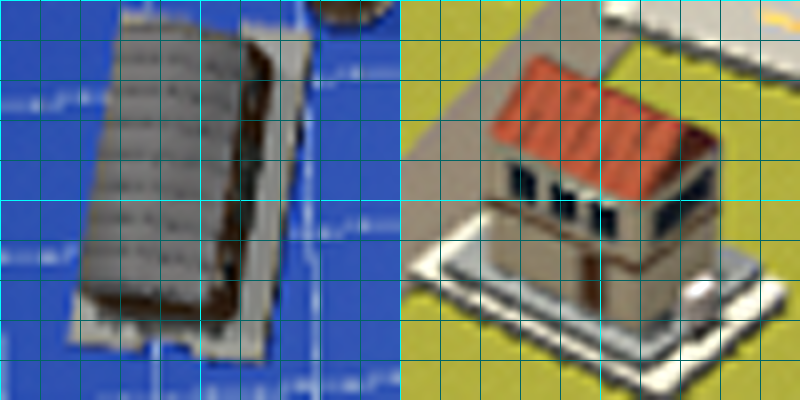

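View pics/h8b.png

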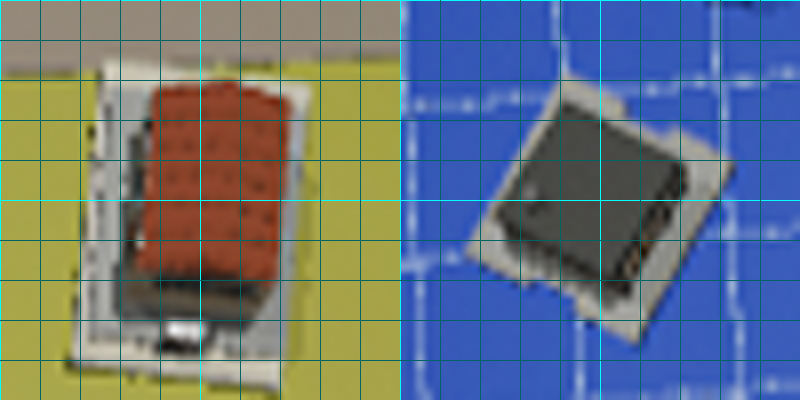

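The signal_box is home: the top crop shows the hook at (180,335) upright over the plate, which is level inside its pad. The shed fits at (0.5264, 0.4256), -10.9°, with residuals under 1 mm. I'll check the clearance to the rocks, then place it on seat_108.

```bash
python3 - <<'E'
from h import *
for uv in((484,222),(484,240),(487,235)): print(onz("top",*uv,.05).round(3))
print(place([.5264,.4256],-10.9,[.4961,-.2801],-3.7),ctrl.current_t())
E
```

```text
[ 0.516 -0.328  0.05 ]
[ 0.47  -0.321  0.05 ]
[ 0.482 -0.33   0.05 ]
hit False [0.52672731 0.42585961 0.02716108] [-0.2 -0.8 -1.3]
w 41.57501741426176 [0.52673095 0.42578061 0.02708013]
after lift w 41.95515168662514 [ 0.3  0.3 -2.8]
hover [ 0.4964626  -0.28031096  0.07711349] [-0.6 -0.5 -1.2]
0.0735 False [ 0.4961 -0.2801  0.0737] [ 0.4 -0.5  0.2] [ 0.14 -0.1   0.05]
0.0705 False [ 0.496  -0.28    0.0703] [0.4 0.8 0.6] [ 0.08 -0.14  0.06]
0.0675 False [ 0.4961 -0.2801  0.0673] [1.1 0.7 1.1] [ 0.01 -0.26 -0.01]
0.0645 False [ 0.4961 -0.2802  0.0644] [ 0.1 -0.  -0.4] [-0.11 -0.2  -0.04]
0.0615 False [ 0.496  -0.28    0.0612] [ 2.7 -1.  -2.4] [-0.07 -0.31  0.07]
0.0585 False [ 0.496  -0.2801  0.0583] [ 1.  -1.6 -2. ] [-0.2  -0.26  0.03]
0.0555 False [ 0.4958 -0.2799  0.0552] [-0.1  0.7  0.4] [ 0.12 -0.17  0.02]
0.0545 False [ 0.4961 -0.28    0.0544] [ 0.3 -0.9  0.1] [ 0.14 -0.1  -0.01]
0.0535 False [ 0.4961 -0.2801  0.0541] [-2.2  1.1 11.6] [0.56 0.28 0.  ]
0.0525 False [ 0.4962 -0.2801  0.054 ] [-5.9  4.  32.4] [1.15 1.19 0.02]
True 61.6583
```

```bash
python3 - <<'E'
from h import *
ctrl.goto([.40,-.05,.35],R(np.radians(90)))
t=ctrl.read_camera("top");s=ctrl.read_camera("side");cv2.imwrite("pics/top9.png",t);cv2.imwrite("pics/side9.png",s);print(ctrl.current_t())
cv2.imwrite("pics/h9.png",np.hstack([cc(t,265,262),cc(s,*proj("side",[.4961,-.2801,.05]))]))
cv2.imwrite("pics/h9b.png",np.hstack([cc(t,*proj("top",[.4961,-.2801,.05]),r=30),cc(t,*proj("top",[.6321,-.2891,.03]),r=20)[:480]]) if False else cc(t,*proj("top",[.4961,-.2801,.05]),r=30))
E
```

```text
62.9
```

View pics/h9.png

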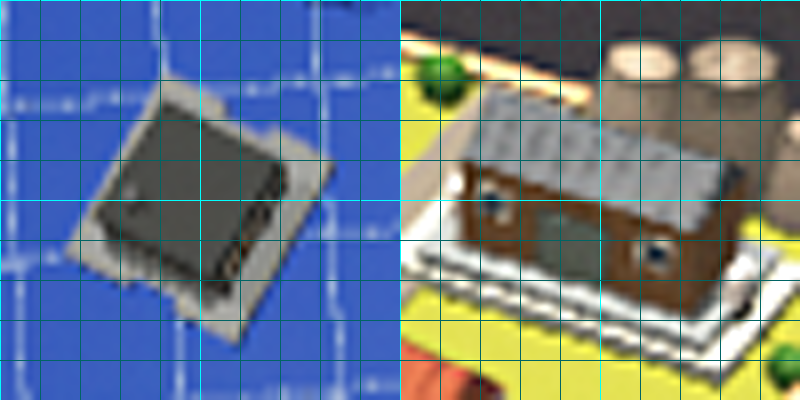

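View pics/top9.png

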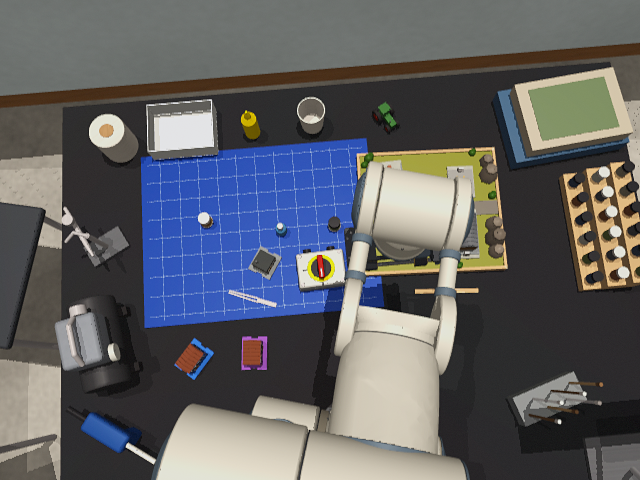

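The shed is home in the side crop: the plate is flat and the hook at (338,280) is upright. The hut is unmoved, so I'll place it on seat_66 after checking the rock clearance.

```bash
python3 - <<'E'
from h import *
for uv in((479.5,176),(480,165),(483,158)): print([onz("top",*uv,z).round(3).tolist() for z in (.03,.06)])
print(place([.4705,.2295],-32.7,[.6320,-.2890],-3.2),ctrl.current_t())
E
```

```text
[[0.642, -0.339, 0.03], [0.633, -0.33, 0.06]]
[[0.672, -0.344, 0.03], [0.662, -0.336, 0.06]]
[[0.69, -0.355, 0.03], [0.68, -0.346, 0.06]]
hit False [0.47077976 0.22959368 0.02694314] [-0.1  0.3 -0. ]
w 41.855692909092525 [0.47075376 0.22952852 0.02708186]
after lift w 41.75263583971457 [ 0.1  0.2 -0.5]
hover [ 0.63247983 -0.28923095  0.07733995] [-0.4  0.2 -1.2]
0.0735 False [ 0.632  -0.289   0.0737] [ 0.9 -0.5  0.7] [ 0.08 -0.16  0.04]
0.0705 False [ 0.6319 -0.2889  0.0703] [ 0.4 -0.2  0.7] [ 0.04 -0.09 -0.03]
0.0675 False [ 0.6321 -0.2891  0.0674] [ 1.8 -0.1  0.2] [ 0.05 -0.34 -0.  ]
0.0645 False [ 0.6321 -0.2891  0.0644] [ 1.7 -1.9  0.6] [-0.15 -0.39 -0.04]
0.0615 False [ 0.6319 -0.289   0.0612] [ 3.3 -1.5 -0.5] [-0.17 -0.56  0.01]
0.0585 False [ 0.6319 -0.289   0.0583] [ 1.5 -1.4 -1.6] [-0.17 -0.53 -0.02]
0.0555 False [ 0.6317 -0.2888  0.0551] [ 2.9 -0.  -0.3] [ 0.1  -0.49 -0.04]
0.0545 False [ 0.6319 -0.2889  0.0544] [-0.6 -0.3  0.6] [ 0.1  -0.53 -0.01]
0.0535 False [ 0.632  -0.289   0.0541] [-3.8  1.9  9. ] [ 0.43  0.01 -0.01]
0.0525 False [ 0.6321 -0.289   0.0541] [-9.1  2.9 22.5] [ 0.97  0.91 -0.01]
0.0515 False [ 0.6321 -0.289   0.0541] [-12.6   4.4  36.4] [1.43 1.67 0.  ]
True 75.4583
```

```bash
python3 - <<'E'
from h import *
t,s=park(10)
S={"94":(.6474,-.1109),"66":(.632,-.289),"80":(.4996,-.1189),"108":(.4961,-.2801)}
ti=[];si=[]
for k,p in S.items():
    f=lambda im,n:cv2.resize(im[int(proj(n,[*p,.05])[1])-30:][:60,int(proj(n,[*p,.05])[0])-30:][:,:60],(200,200),interpolation=cv2.INTER_CUBIC)
    f=lambda im,n:cv2.resize(cv2.getRectSubPix(im,(56,56),tuple(map(float,proj(n,[*p,.05])))),(200,200),interpolation=cv2.INTER_CUBIC)
    ti.append(f(t,"top"));si.append(f(s,"side"))
cv2.imwrite("pics/h10.png",np.vstack([np.hstack(ti),np.hstack(si)]))
E
```

```text
t 77.3167
```

View pics/h10.png

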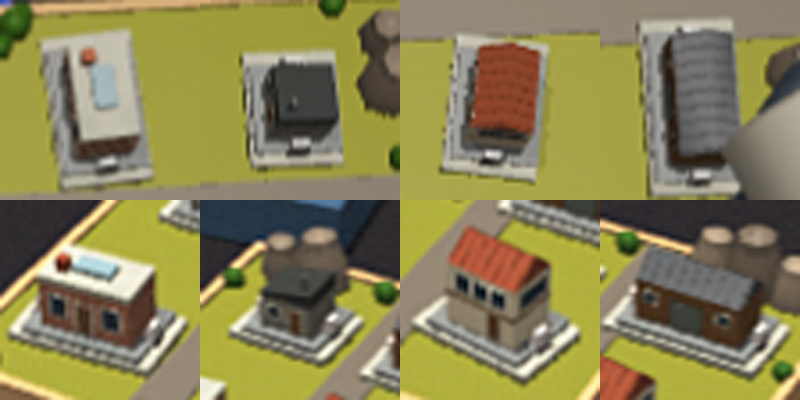

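View pics/top10.png

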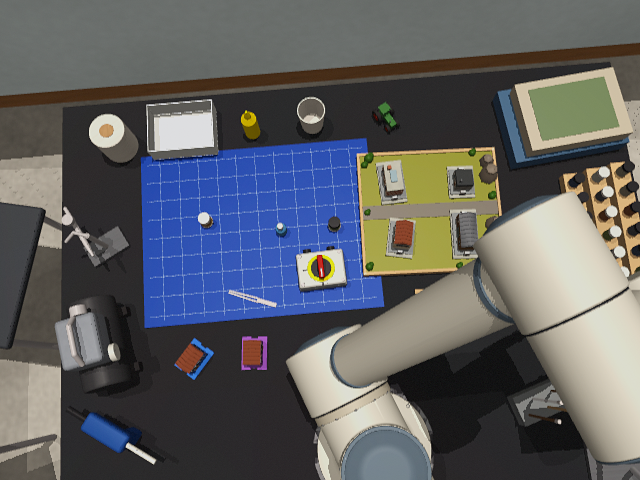

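View pics/side10.png

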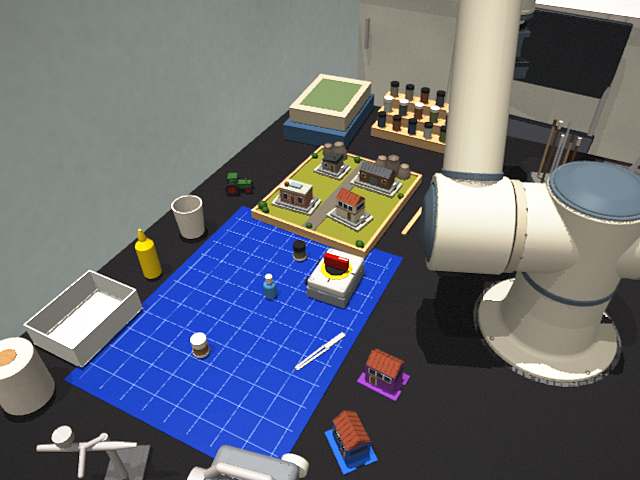

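All four buildings sit level on their own pads, the visible hooks are upright, and the bottle and jars are standing. I'll turn the isolator back on.

```bash
python3 - <<'E'
from h import *
p=np.array([.4366,.0888]);th=np.radians(2.8)
ctrl.goto([*p,.20],R(th+np.pi/2));ctrl.command_gripper(0.5)
hit=ctrl.move_l([*p,.0855],vel=.1,contact_N=8);print(hit,TP())
if not hit:
    ctrl.command_gripper(0.0);print("w",ctrl.current_grip_width()*91)
    for k in (60,30,2):
        ctrl.goto([*p,.0855],R(th+np.radians(k)));print(k,CF().round(1))
    ctrl.command_gripper(0.5)
    ctrl.move_l([*p,.2],vel=.15)
t,s=park(11)
cv2.imwrite("pics/h11.png",np.hstack([cc(t,321,267),cc(s,337,265)]))
S={"94":(.6474,-.1109),"66":(.632,-.289),"80":(.4996,-.1189),"108":(.4961,-.2801)}
f=lambda im,n,p:cv2.resize(cv2.getRectSubPix(im,(56,56),tuple(map(float,proj(n,[*p,.05])))),(200,200),interpolation=cv2.INTER_CUBIC)
cv2.imwrite("pics/h11b.png",np.vstack([np.hstack([f(im,n,p) for p in S.values()]) for n,im in(("top",t),("side",s))]))
E
```

```text
False [0.43689449 0.08880508 0.08589985]
w 13.532047290663682
60 [ 0.7 10.6  3.1]
30 [ 1.2 15.9  1.7]
2 [ 3.6 17.7 -2.4]
t 87.8083
```

View pics/h11.png

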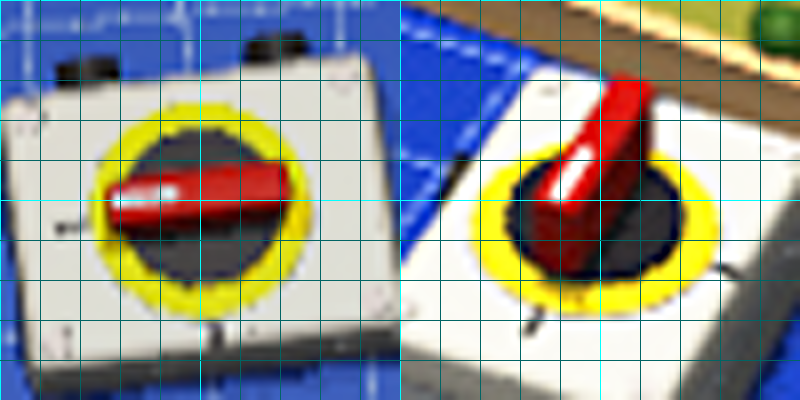

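View pics/h11b.png

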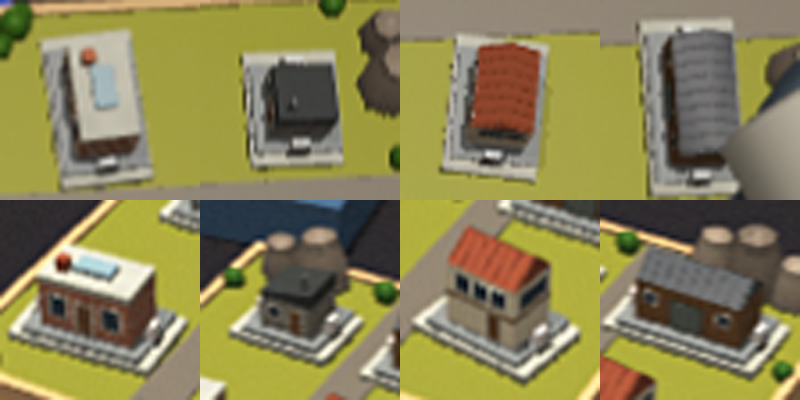

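View pics/top11.png

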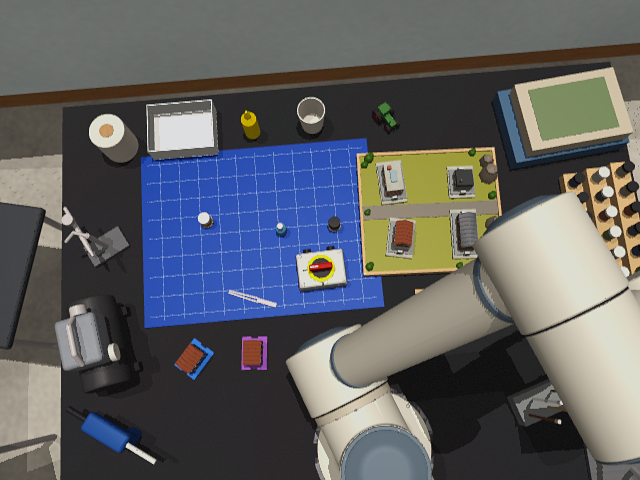

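The bar is back along the long side, in the same place as at the start (crop (110,190) to (288,170)). The buildings are unchanged and the jars and bottle are upright. I'll hand in now.

```bash
python3 - <<'E'
from bench import ctrl
print(ctrl.sign_off(), ctrl.current_t())
E
```

```text
the job is handed in; nothing more can be done
the job is handed in; nothing more can be done
```

The job is handed in at about 88 s of the 208 s allowed. I switched the isolator off and pressed all four buildings home: hall on seat_94, signal box on seat_80, shed on seat_108 and hut on seat_66. Then I switched the isolator back on. The shed was knocked aside partway through, so I measured it again before picking it up.

- **Buildings home:** each press stopped solid under 32–38 N, with the fingertips at 35 mm, the rim height of a plate that is fully home. In the last pictures all four sit level on their own pads and every hook I could see was upright. The +x-end hooks are hidden behind the buildings in both views, so I judged those from the press height and the level plates.
- **Isolator and loose items:** the handle is back at its starting "on" position in both views. The dropper bottle and both paint jars are standing, and the arm is parked clear.
- **Disagreement between cameras:** the side view put the pads 4–6 mm off in y from the top view. I used the top view, because squeezing the hall in the jaws matched it within 0.5 mm.

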